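Offer the blank up to the vice

TASK

Stand the aluminium blank up on one of its short thin edges on the bench, so it can be taken by its upper end. Then lift it into the open jaws of the machine vice and hold it there steady for me to wind the jaw in on it: upright, its broad faces square to the jaws, mid-way along them and touching neither jaw nor bed, with its lower edge about 15 mm above the vice's bed. Finish while still holding it there; don't knock it hard against the vice, and leave the other things on the bench where they are.

Things in the scene. Friction and masses are not known exactly. Their poses are not given: they have to be found in the camera images.
- blank_center (a point): The aluminium blank: plain rectangular plate of bare aluminium, 84 long (its x axis) x 60 wide (its y axis) x 20 thick (its z axis), about 0.27 kg. It starts lying flat on the bench. This point is its centre (10 above the bench when flat, 42 above when it stands on a short edge). Nothing else stands within 90 of the blank's centre at the start.
- vice: Compound-slide machine vice of dark cast iron and bright steel, bolted to the bench, left or right, turned. Origin: middle of its foot. x points away from the fixed jaw (on the robot's side) along the screw, z up. Cranks reach 150 along -x and 130 along -y, up to 90 high; the T bar of the screw reaches 210 along +x and 140 high. Bed 85 and flat jaw tops 125 above the bench.
- fixed_jaw (a point): Foot of the fixed jaw's face, on the bed, half-way along the jaw. Axes: x = level, across the opening, from the fixed to the moving jaw, y = along the jaw faces, z = up. Both jaws are 84 wide (along y), 36 thick, and their tops are 40 above the bed.
- moving_jaw (a point): Foot of the moving jaw's face, on the bed, half-way along the jaw, same axes. The blank goes between this face and the fixed jaw's. The distance between the two points is the opening, 40 to 58, different each time. The jaw stays where it is (screw drive); only a hard push of 60 N would shift it.
- tape_mid (a point): Bystander: roll of cream masking tape lying flat, 92 across, 24 high. Point at its middle, 12 above the bench.
- offcut_mid (a point): Bystander: light wood offcut lying flat, 120 x 44 x 22. Point at its middle, 11 above the bench.
- strip_mid (a point): Bystander: brown wood strip lying flat along its y axis, 30 x 210 x 18. Point at its middle, 9 above the bench.
- flat_bar_mid (a point): Bystander: bare steel flat bar lying flat along its x axis, 170 x 30 x 8. Point at its middle, 4 above the bench.
- slug_mid (a point): Bystander: small square aluminium offcut, 50 x 50 x 12, lying flat; NOT the blank (too small, square). Point at its middle, 6 above the bench.
- driver_mid (a point): Bystander: screwdriver with dark handle, lying along its x axis, about 200 long. Point at its middle, 12 above the bench.
- jar_mid (a point): Bystander: glass jar with steel lid, 68 across, 85 high. Point at its middle, 42 above the bench.
- square_mid (a point): Bystander: engineer's try square lying flat: dark stock 75 x 18 x 16 with a 110 x 20 x 4 steel blade along its +x. Point at its middle, 8 above the bench.
Not all that is in view belongs to the job. Leave any purple look-alike of the part that bears blank_center alone.

How it is judged:
By the outcome, as a careful person would: the job done as asked, in the order asked, and still so for the second after the job is handed in, while the arm keeps its last pose, push and grip.
It also fails if it takes over 72 s, if anything falls off the work surface, if the arm or the gripper's body presses on something with over 40 N, if the wrist force passes 120 N, or if a joint passes its speed limit or range.

ROBOT

A 6-joint arm with a two-finger parallel gripper is mounted at the origin on the work surface. World frame = base frame: x ahead of the robot, y to its left, z up, the work surface at z = 0. Lengths are in m, angles in rad, forces in N, time in s.
With the tool pointing down it reaches from about 0.375 to 0.9 m from the base axis. Payload 3.1 kg.
Tool frame: the origin (TCP) lies between the finger pads; the fingertips stand 11 mm ahead of it and the grasp point (between the pads) lies 8 mm behind it; z points along the fingers, y is the direction in which the jaws open and shut (so a half turn about z gives the same grasp; the last joint's range is limited). The gripper opens to 85 mm and grips with 20 to 120 N. Pads are 22 mm wide; open, the fingers measure 114 mm over their backs; the gripper's body (76 mm by 85 mm) begins 54 mm behind the grasp point. The pads swing forward as they close: fully open they stand 13 mm farther back than shut.
Start: joints at [-1.337, 0.527, 1.433, -0, 1.181, -0.178], TCP at [0.25, -0.573, 0.217] pointing down, gripper open.
Joint ranges: [-3.08, 3.08], [-0.75, 2.2], [0.22, 2.44], [-1.43, 4.57], [0, 2.65], [-2.85, 2.85]. Speed limits (rad/s): [2.79, 2.79, 3.14, 3.14, 3.14, 3.14].

INTERFACE

Orientations are given as a unit quaternion [x, y, z, w].
In Python, from station import manip gives the robot as it stands.
- The arm moves only by the tool move_arm, never from a script. Its argument "deltas" is a list of rows, each a list of 5 numbers: the shift along the tool's x, y, z in units of 40 cm (1.0 is 40 cm), then the turn about the tool's z in units of 0.5 rad (1.0 is 0.5 rad), then the opening in per cent of the stroke, from 0 (shut) to 100 (fully open). In form: [[x, y, z, twist, grip], ...]. A call has exactly 8 rows; each row is the pose to reach, as a shift and turn from the pose commanded when the call began, along the tool's axes at that moment; what a row does not reach only later rows make up. A row lasts 1/12 s, in which the tool goes at most 41.7 mm and 7.16 degrees, less where a joint would pass 70% of its speed; a pose out of reach is approached as far as the arm can. A call with a number of a shift or a turn outside -1 to 1 is refused whole. A call with a gripper value outside its range is refused whole. The fingers move at their own pace and stop on an object; "force" is the grip in N (left out, the last holds). Time passes only in rows, so rows that repeat a pose let the fingers close, or fill a call up. It gives the time, the measured TCP pose, the force and the opening at its end, in the units of the state.
- manip.sense(): the state, without advancing time (a new reading comes with each control period).
- manip.snapshot(name): name is "side" or "top" or "wrist"; returns (picture, depth): 420x560x3 uint8, red, green, blue; 420x560 float32, m along the optical axis (not along the pixel's ray), 0 where there is no reading.
- manip.get_calibration(name): a dict with "vfov" (degrees; the focal length in pixels is half the picture's height over the tangent of half this angle, whatever the lens; pixels are square), "cx", "cy" (the principal point, pixels), "pose" (4x4, takes a point from camera to world coordinates). Camera axes: x right, y down, z forward; pixel columns grow to the right and rows downward; lengths in m; the calibration is good to about 2 mm. A picture is of the moment at which its call begins: read the wrist's pose just before it. get_calibration takes no time and is no camera call; for the wrist camera it gives the pose at the moment of the call.
- manip.sign_off(): hands the job in, once; it reports no verdict.
The state is a dict: "t": time; "q": joint angles; "qd": joint speeds; "tau": joint torques, N m; "tcp_pos": TCP position; "tool_rot": TCP orientation; "force": force on the tool from outside, world axes, zero at the start; "ft_torque": the same for the moment, N m; "finger_gap": opening from 0.0 (shut) to 1.0 (fully open).
Only numpy, scipy, OpenCV 4.12 (cv2) and the standard library are available. Lean on these libraries where they do the work, as an engineer would, in place of code of your own. Each camera call takes 0.05 s, during which the arm holds its last target.

## Working session

There is one attempt and no reset: what is moved stays moved. The work goes in short steps, Python scripts to look and compute and a tool call to move; the robot and the scene stay as the last step left them, time stands still between calls to the robot, and variables do not carry over. Pictures are saved under pics/ and viewed, and the job is handed in when it is done.

Besides the shell and the picture viewer there is one more tool, called after "Emit:" as name(argument=value, ...), one argument or row to a line, values as JSON. move_arm: Moves the arm, as the interface text tells. Its arguments: {"type":"object","properties":{"deltas":{"type":"array","items":{"type":"array","items":{"type":"number"}}},"force":{"type":"number"}},"required":["deltas"]}

```bash
ls; mkdir -p pics; cat > h.py <<'E'
import numpy as np, cv2
from station import manip
def snap(name,tag):
    cal=manip.get_calibration(name); p,d=manip.snapshot(name)
    cv2.imwrite(f'pics/{tag}.png',p[:,:,::-1]); np.savez(f'pics/{tag}.npz',p=p,d=d,pose=np.array(cal['pose']),v=cal['vfov'],cx=cal['cx'],cy=cal['cy'])
def cloud(tag):
    z=np.load(f'pics/{tag}.npz'); d=z['d']; f=210/np.tan(np.radians(float(z['v']))/2)
    v,u=np.mgrid[0:420,0:560]; P=np.stack([(u-z['cx'])/f*d,(v-z['cy'])/f*d,d],-1)
    W=P@z['pose'][:3,:3].T+z['pose'][:3,3]; W[d<=0]=np.nan
    return z['p'],W
E
python3 - <<'E'
from h import *
print(manip.sense())
for n in('side','top','wrist'):
    snap(n,n+'0'); c=manip.get_calibration(n); print(n,c['vfov'],np.round(c['pose'],3).tolist())
E
```

```text
pics
{'t': 0.0, 'q': array([-1.33746037e+00,  5.28462348e-01,  1.43389798e+00, -3.87521191e-05,
        1.18139765e+00, -1.78483881e-01]), 'qd': array([ 0.00071749, -0.00148755,  0.00119424,  0.00158341,  0.00189416,
        0.00119336]), 'tau': array([ 2.31044596e-04, -4.42346334e+01, -1.78022754e+01, -2.50425919e-04,
        8.55421677e-03, -1.08129927e-05]), 'tcp_pos': array([ 0.25002409, -0.57199733,  0.21573737]), 'tool_rot': array([ 9.78873268e-01,  2.04465040e-01, -4.76002166e-05, -1.08176368e-03]), 'force': array([-0.51114637, -0.02709819,  0.57118522]), 'ft_torque': array([ 0.00286241, -0.02291347, -0.0119947 ]), 'finger_gap': 0.9954520728143282}
side 44.90210645027112 [[0.993, -0.088, 0.079, 0.395], [-0.119, -0.735, 0.668, -1.103], [-0.0, -0.672, -0.74, 1.281], [0.0, 0.0, 0.0, 1.0]]
top 55.91771121099056 [[0.006, -0.998, 0.067, 0.471], [-1.0, -0.007, -0.014, -0.01], [0.014, -0.067, -0.998, 1.369], [0.0, 0.0, 0.0, 1.0]]
wrist 66.80521192275542 [[0.401, -0.874, -0.273, 0.319], [-0.916, -0.383, -0.118, -0.541], [-0.001, 0.298, -0.955, 0.374], [0.0, 0.0, 0.0, 1.0]]
```

View pics/top0.png

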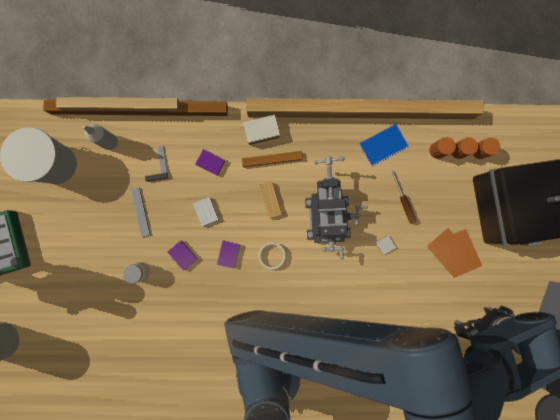

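View pics/side0.png

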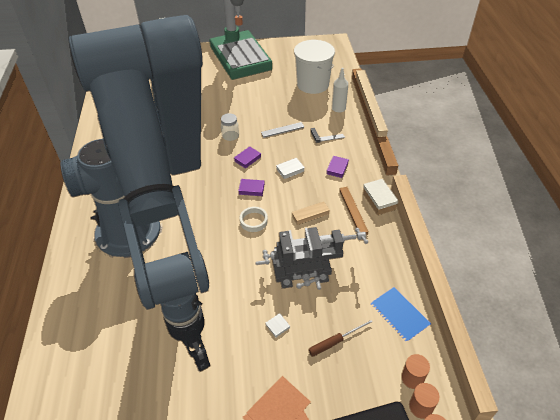

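View pics/wrist0.png

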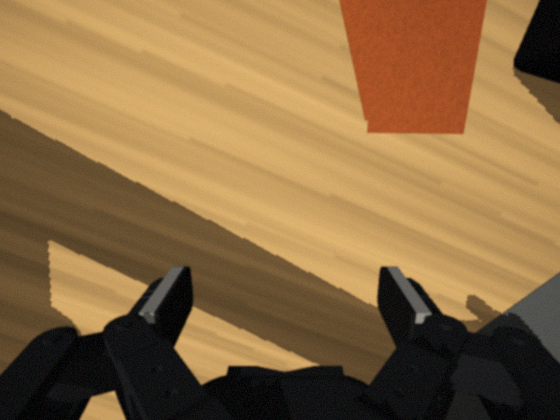

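The blank candidates in the top view are the grey-white plates at (206,211) and (386,245), plus the cream box at (262,130). (206,211) is oblong and about 84x60. (386,245) is small and square, so it is the slug. The purple ones are look-alikes. I'll measure these and confirm with a crop.

```bash
python3 - <<'E'
from h import *
p,W=cloud('top0')
cv2.imwrite('pics/crop1.png',cv2.resize(p[100:290,140:420,::-1],None,fx=2.8,fy=2.8,interpolation=cv2.INTER_CUBIC))
z=W[...,2]
print('bench z',np.nanmedian(z[170:190,100:140]), np.nanmedian(z[275:290,180:300]))
lo=z>0.006
for nm,(u,v) in dict(blank=(206,211),slug=(386,245),box=(262,130)).items():
    for zt in (0.006,):
        m=((z>zt)&(z<.06)).astype(np.uint8)
        n,l=cv2.connectedComponents(m); k=l[v,u]; P=W[l==k]
        r=cv2.minAreaRect((P[:,:2]*1000).astype(np.float32)); print(nm,len(P),np.round(np.median(P,0)*1000,1),r)
p2,W2=cloud('side0')
cv2.imwrite('pics/crop2.png',cv2.resize(p2[130:350,200:400,::-1],None,fx=2.7,fy=2.7,interpolation=cv2.INTER_CUBIC))
E
```

```text
bench z -0.00131273283092459 -0.0011851429974074623
blank 448 [558.8 217.4  18.5] ((558.083984375, 219.91958618164062), (84.85186767578125, 65.80034637451172), 21.575050354003906)
slug 210 [ 449.7 -401.6   11.3] ((448.4299621582031, -401.2875061035156), (50.34858703613281, 50.86787414550781), 29.934280395507812)
box 1855 [892.8 -52.6  43.1] ((891.8765869140625, -313.626220703125), (101.57659912109375, 809.7046508789062), 7.080407619476318)
```

View pics/crop1.png

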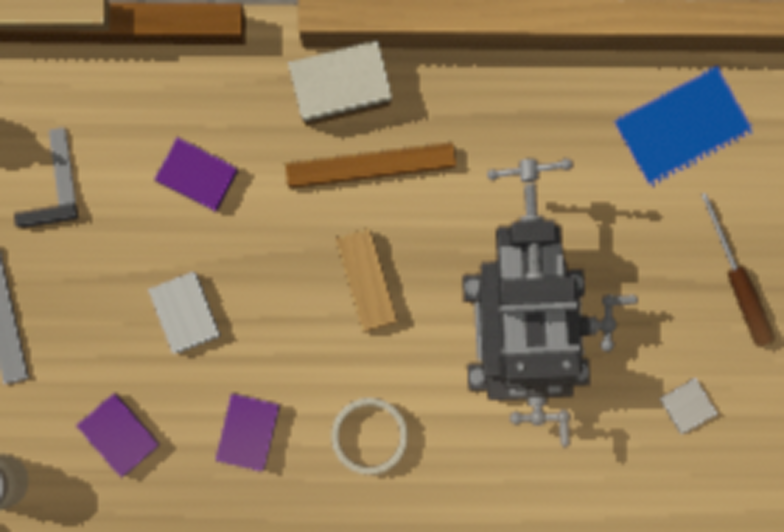

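View pics/crop2.png

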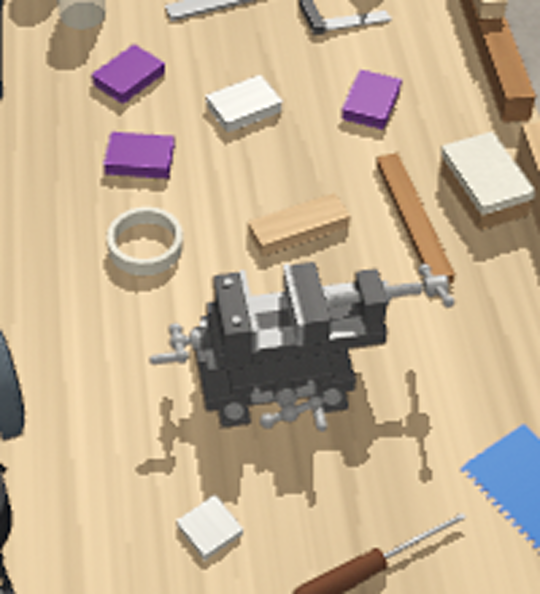

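The crop confirms it: the oblong plate at top (206,211) measures about 85x60x20, so it is the blank. I'll move above its robot-side (-x) end for a wrist look.

Emit:
move_arm(
  deltas=[
    [0.07, -0.075, 0, 0, 100],
    [0.14, -0.15, 0, 0, 100],
    [0.21, -0.225, 0, 0, 100],
    [0.28, -0.3, 0, 0, 100],
    [0.35, -0.375, 0, 0, 100],
    [0.42, -0.45, 0, 0, 100],
    [0.49, -0.525, 0, 0, 100],
    [0.56, -0.6, 0, 0, 100],
  ],
)

```text
t: 0.82
tcp_pos: [0.3595, -0.2612, 0.2166]
tool_rot: [0.979, 0.204, 0.0, -0.0]
force: [0.8, -0.4, 0.9]
finger_gap: 0.997
```

Emit:
move_arm(
  deltas=[
    [0.07, -0.075, 0, 0, 100],
    [0.14, -0.15, 0, 0, 100],
    [0.21, -0.225, 0, 0, 100],
    [0.28, -0.3, 0, 0, 100],
    [0.35, -0.375, 0, 0, 100],
    [0.42, -0.45, 0, 0, 100],
    [0.49, -0.525, 0, 0, 100],
    [0.55, -0.59, 0, 0, 100],
  ],
)

```text
t: 1.48
tcp_pos: [0.4668, 0.0438, 0.2167]
tool_rot: [0.979, 0.205, 0.0, -0.0]
force: [0.2, -0.3, 0.7]
finger_gap: 0.998
```

Emit:
move_arm(
  deltas=[
    [0.07, -0.075, 0, 0, 100],
    [0.13, -0.14, 0, 0, 100],
    [0.19, -0.2, 0, 0, 100],
    [0.24, -0.25, 0, 0, 100],
    [0.28, -0.29, 0, 0, 100],
    [0.3, -0.315, 0, 0, 100],
    [0.3, -0.315, 0, 0, 100],
    [0.3, -0.315, 0, 0, 100],
  ],
)

```text
t: 2.15
tcp_pos: [0.5254, 0.2044, 0.2163]
tool_rot: [0.979, 0.205, -0.001, 0.0]
force: [0.6, -0.2, 0.8]
finger_gap: 1.004
```

```bash
cat >> h.py <<'E'
from scipy.spatial.transform import Rotation as R
def st():
    s=manip.sense(); M=R.from_quat(s['tool_rot']).as_matrix()
    print('t',round(s['t'],2),'tcp',np.round(s['tcp_pos']*1000,1),'yaw',round(np.degrees(np.arctan2(M[1,0],M[0,0])),2),'tilt',np.round(M[:,2],4),'F',np.round(s['force'],1),'gap',round(float(s['finger_gap']),3)*1,'q',np.round(s['q'],2)); return s,M
E
python3 - <<'E'
from h import *
st(); snap('wrist','w1')
p,W=cloud('w1'); z=W[...,2]
print(np.nanmedian(z[300:,:100]),np.nanmedian(z[:50]))
m=((z>.012)&(z<.03)).astype(np.uint8)
n,l,s,c=cv2.connectedComponentsWithStats(m)
for k in range(1,n):
    if s[k,4]>1500:
        P=W[l==k]; print(s[k],np.round(np.median(P,0)*1000,1),cv2.minAreaRect((P[:,:2]*1000).astype(np.float32)))
E
```

```text
t 2.15 tcp [525.4 204.4 216.3] yaw 23.66 tilt [-0.0014 -0.001  -1.    ] F [ 0.6 -0.2  0.8] gap 1.004 q [ 0.17  0.45  1.59 -0.    1.11  1.33]
0.298180506145902 0.0010595315811457173
[ 332    0   86   49 2230] [707.8 190.2  20.8] ((721.0661010742188, 195.5842742919922), (56.654178619384766, 60.133514404296875), 63.24280548095703)
[ 456   26  104   66 3616] [732.9  45.6  18.7] ((735.22705078125, 37.6844596862793), (30.724225997924805, 120.96124267578125), 7.913543224334717)
[ 257  108   57   79 4201] [558.6 220.1  20.6] ((556.485595703125, 219.41336059570312), (84.25495910644531, 60.18144989013672), 22.132171630859375)
[ 441  139   72  105 4359] [601.7   1.4  22.5] ((598.1149291992188, -2.4542922973632812), (119.67487335205078, 45.603126525878906), 16.737743377685547)
[ 138  197   75   77 3360] [410.9 297.5  20.5] ((407.0751037597656, 296.6194152832031), (84.50035095214844, 61.041908264160156), 41.85945510864258)
[ 258  242   78   75 3022] [414.7 141.3  20.4] ((411.7132568359375, 140.17745971679688), (60.45000457763672, 84.49034881591797), 77.24760437011719)
```

View pics/w1.png

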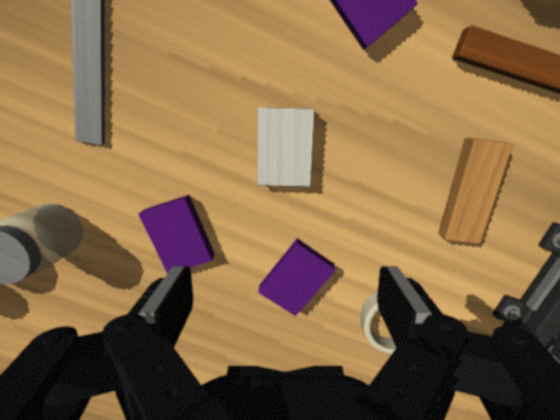

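Emit:
move_arm(
  deltas=[
    [-0.007, -0.003, 0.08, 0.03, 100],
    [-0.014, -0.006, 0.18, 0.055, 100],
    [-0.014, -0.006, 0.28, 0.055, 100],
    [-0.014, -0.006, 0.37, 0.055, 100],
    [-0.014, -0.006, 0.44, 0.055, 100],
    [-0.014, -0.006, 0.48, 0.055, 100],
    [-0.014, -0.006, 0.5, 0.055, 100],
    [-0.014, -0.006, 0.508, 0.055, 100],
  ],
  force=20,
)

```text
t: 2.87
tcp_pos: [0.519, 0.2031, 0.0124]
tool_rot: [0.982, 0.19, -0.002, 0.0]
force: [-0.4, -0.3, -0.5]
finger_gap: 1.002
```

Emit:
move_arm(
  deltas=[
    [0, 0, 0, 0, 80],
    [0, 0, 0, 0, 60],
    [0, 0, 0, 0, 40],
    [0, 0, 0, 0, 30],
    [0, 0, 0, 0, 30],
    [0, 0, 0, 0, 30],
    [0, 0, 0, 0, 30],
    [0, 0, 0, 0, 30],
  ],
  force=20,
)

```text
t: 3.53
tcp_pos: [0.5201, 0.2047, 0.0137]
tool_rot: [0.982, 0.191, 0.0, 0.0]
force: [-0.2, 0.9, -0.1]
finger_gap: 0.297
```

```bash
python3 - <<'E'
from h import *
st(); snap('wrist','w2')
E
```

```text
t 3.53 tcp [520.1 204.7  13.7] yaw 22.03 tilt [ 3.e-04  1.e-04 -1.e+00] F [-0.2  0.9 -0.1] gap 0.297 q [0.18 0.75 1.74 0.   0.65 1.36]
```

View pics/w2.png

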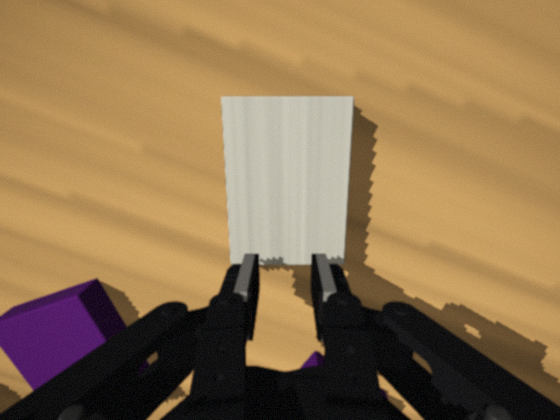

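```bash
python3 - <<'E'
from h import *
p,W=cloud('w2'); z=W[...,2]; s,M=st()
m=((z>.012)&(z<.03)).astype(np.uint8); m[:,:210]=0; m[270:]=0;m[:,365:]=0
n,l=cv2.connectedComponents(m); P=W[l==l[180,280]]
print(np.nanmedian(P,0),cv2.minAreaRect((P[:,:2]*1000).astype(np.float32)))
for (u,v) in [(290,240),(290,255),(290,259),(290,262),(290,266),(290,275),(252,256),(252,262),(252,270),(252,290),(318,258),(318,270),(318,290),(240,275),(245,280)]:
    q=W[v,u]; print((u,v),np.round(q*1000,1),'tool',np.round(M.T@(q-s['tcp_pos'])*1000,1))
E
```

```text
t 3.58 tcp [520.  204.7  13.6] yaw 22.03 tilt [ 2.e-04  0.e+00 -1.e+00] F [ 0.3 -0.3  0.4] gap 0.301 q [ 0.18  0.75  1.74 -0.    0.65  1.36]
[0.56214026 0.22082286 0.02059802] ((556.689453125, 219.36563110351562), (83.4839096069336, 60.25963592529297), 22.076597213745117)
(290, 240) [531.8 207.4  20.3] tool [11.9  2.  -6.6]
(290, 255) [524.1 204.3  20.7] tool [ 3.6  2.  -7. ]
(290, 259) [521.5 203.1  19.5] tool [ 0.8  2.  -5.8]
(290, 262) [520.4 202.7  20.6] tool [-0.4  2.  -6.9]
(290, 266) [5.087e+02 1.975e+02 4.000e-01] tool [-13.2   2.4  13.2]
(290, 275) [502.9 195.2  -0. ] tool [-19.5   2.5  13.7]
(252, 256) [523.6 223.5  35.9] tool [ 10.4 -16.1 -22.2]
(252, 262) [523.8 222.9  41.9] tool [ 10.3 -15.5 -28.2]
(252, 270) [524.7 222.4  50.5] tool [ 10.9 -14.6 -36.9]
(252, 290) [522.5 220.4  61.7] tool [  8.2 -13.6 -48.1]
(318, 258) [534.9 194.9  37.3] tool [ 10.1  14.7 -23.6]
(318, 270) [534.1 195.8  48.2] tool [  9.7  13.6 -34.6]
(318, 290) [532.9 196.9  63.1] tool [  9.   12.1 -49.4]
(240, 275) [522.1 226.5  53.2] tool [ 10.1 -19.4 -39.6]
(245, 280) [522.8 224.   56.9] tool [  9.8 -16.9 -43.2]
```

```bash
python3 - <<'E'
from h import *
p,W=cloud('w2'); s=manip.sense(); M=R.from_quat(s['tool_rot']).as_matrix()
T=(W-s['tcp_pos'])@M*1000
cv2.imwrite('pics/c3.png',cv2.resize(p[225:345,190:380,::-1],None,fx=4,fy=4,interpolation=cv2.INTER_CUBIC))
for v in range(244,300,4): print(v,[tuple(np.round(T[v,u]).astype(int).tolist()) for u in (246,252,256,316,320)])
snap('side','s2'); im=cv2.imread('pics/s2.png'); cv2.imwrite('pics/c4.png',cv2.resize(im[100:260,200:400],None,fx=4,fy=3.7))
E
```

```text
244 [(10, -21, -7), (10, -18, -7), (9, -16, -6), (10, 15, -7), (10, 17, -8)]
248 [(7, -21, -7), (8, -18, -7), (8, -15, -8), (8, 15, -7), (8, 17, -7)]
252 [(5, -21, -6), (5, -18, -7), (5, -16, -6), (6, 15, -8), (5, 18, -7)]
256 [(10, -19, -22), (10, -16, -22), (11, -14, -23), (10, 14, -22), (10, 16, -22)]
260 [(10, -18, -26), (10, -16, -26), (10, -14, -26), (10, 14, -26), (11, 15, -27)]
264 [(11, -18, -31), (10, -15, -30), (9, -14, -28), (11, 13, -31), (10, 15, -30)]
268 [(10, -18, -33), (10, -15, -33), (8, -14, -29), (10, 13, -34), (10, 15, -33)]
272 [(10, -17, -38), (10, -15, -36), (6, -14, -29), (10, 12, -38), (11, 14, -39)]
276 [(10, -17, -40), (10, -14, -41), (5, -14, -31), (11, 12, -41), (11, 14, -41)]
280 [(10, -16, -43), (10, -14, -43), (3, -14, -31), (10, 12, -43), (10, 14, -44)]
284 [(11, -16, -48), (10, -14, -47), (1, -14, -32), (8, 12, -43), (10, 13, -47)]
288 [(10, -16, -50), (8, -14, -47), (-1, -14, -32), (6, 12, -43), (11, 13, -51)]
292 [(10, -15, -53), (7, -14, -48), (-3, -14, -32), (5, 12, -45), (10, 13, -53)]
296 [(8, -15, -53), (5, -14, -47), (-5, -14, -32), (4, 12, -45), (9, 13, -53)]
```

View pics/c3.png

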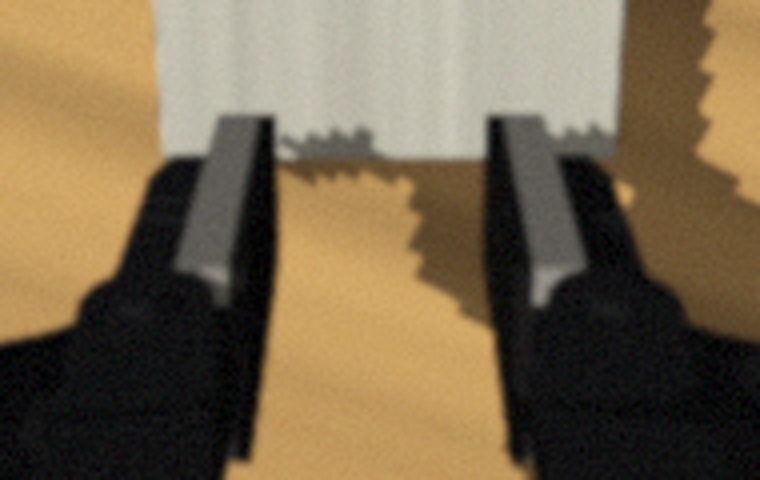

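View pics/c4.png

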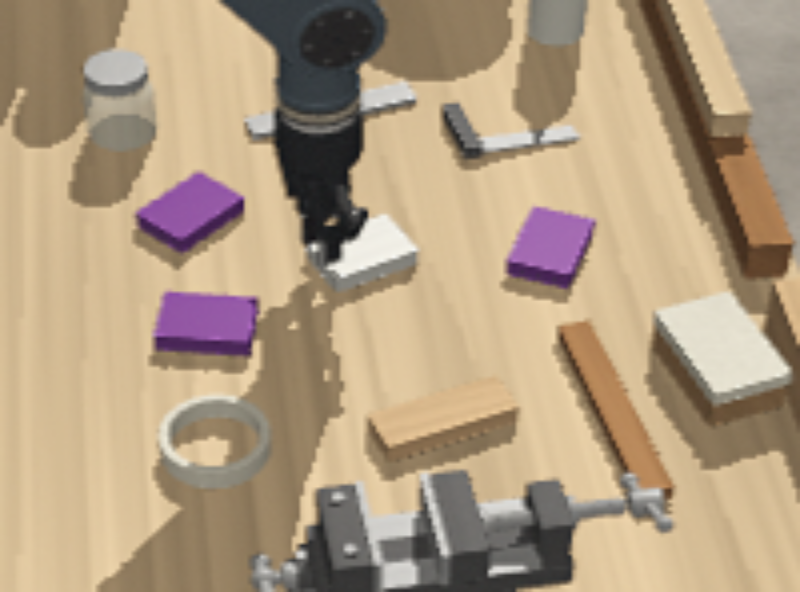

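```bash
python3 - <<'E'
from h import *
p,W=cloud('w1'); s=manip.sense(); M=R.from_quat(s['tool_rot']).as_matrix()
T0=np.array([525.4,204.4,216.3])/1000; a=np.radians(23.66)
M=np.array([[np.cos(a),np.sin(a),0],[np.sin(a),-np.cos(a),0],[0,0,-1]])
T=(W-T0)@M*1000
for v in range(260,330,6): print(v,[tuple(np.round(T[v,u]).astype(int).tolist()) if np.isfinite(T[v,u]).all() else None for u in (160,170,180,186,390,400)])
E
```

```text
260 [(-101, -154, 196), (-101, -142, 198), (-101, -129, 197), (-101, -122, 197), (-111, 136, 216), (-110, 148, 214)]
266 [(-119, -163, 217), (-108, -142, 195), (-109, -130, 196), (-109, -122, 196), (-119, 136, 215), (-118, 149, 214)]
272 [(-127, -164, 215), (10, -49, -37), (11, -45, -38), (9, -43, -35), (10, 44, -36), (10, 48, -37)]
278 [(6, -55, -35), (10, -47, -43), (10, -44, -42), (6, -44, -35), (10, 42, -42), (10, 46, -42)]
284 [(10, -50, -47), (10, -46, -47), (8, -44, -43), (4, -44, -36), (8, 42, -44), (10, 45, -46)]
290 [(10, -48, -51), (10, -44, -52), (5, -44, -43), (1, -43, -37), (6, 42, -44), (10, 43, -51)]
296 [(10, -47, -55), (8, -44, -52), (3, -43, -44), (-1, -44, -37), (4, 41, -46), (10, 42, -55)]
302 [(11, -45, -60), (7, -44, -55), (1, -43, -45), (-3, -43, -39), (2, 42, -46), (8, 42, -56)]
308 [(11, -44, -63), (5, -44, -55), (-1, -43, -47), (-6, -44, -39), (-1, 42, -47), (7, 41, -57)]
314 [(9, -43, -64), (3, -44, -56), (-4, -43, -47), (-9, -43, -40), (-3, 42, -47), (4, 42, -57)]
320 [(7, -44, -64), (1, -43, -57), (-7, -44, -47), (-11, -44, -40), (-6, 42, -48), (1, 42, -57)]
326 [(6, -43, -66), (-1, -44, -57), (-9, -44, -48), (-212, -138, 217), (-6, 41, -51), (-1, 42, -58)]
```

```bash
python3 - <<'E'
from h import *
p,W=cloud('s2'); s=manip.sense(); M=R.from_quat(s['tool_rot']).as_matrix()
T=(W-s['tcp_pos'])@M*1000
m=(abs(T[...,0])<30)&(abs(T[...,1])<60)&(T[...,2]<-12)&(T[...,2]>-70)
for k in range(-60,-11,4):
    q=T[m&(abs(T[...,2]-k)<2)]
    if len(q): print(k,len(q),np.round(q.min(0)),np.round(q.max(0)))
E
```

```text
-60 9 [-15. -31. -62.] [ -3.  28. -58.]
-56 3 [-14. -23. -56.] [ -4. -12. -55.]
-52 4 [-15. -21. -54.] [ -5.  22. -51.]
-48 5 [-15. -22. -49.] [ -3.  14. -46.]
-44 10 [-13. -16. -45.] [  0.  28. -43.]
-40 5 [-13. -15. -42.] [  4.  25. -38.]
-36 8 [-12. -10. -38.] [ -1.  28. -34.]
-32 11 [-17. -18. -34.] [  4.  28. -30.]
-28 5 [ -9. -17. -30.] [ -0.  26. -26.]
-24 6 [-13. -16. -25.] [  2.  24. -23.]
-20 6 [-10. -22. -21.] [  1.  19. -18.]
-16 5 [  0. -17. -15.] [ 28.  35. -14.]
-12 7 [ -7. -19. -13.] [ 27.  34. -12.]
```

The wrist and side depth agree that the fingertips are about 22 mm behind the reported TCP at 30 % opening and 34 mm behind when open, so they are above the blank and have not touched it. I'll open, go deeper and watch the force.

Emit:
move_arm(
  deltas=[
    [0, 0, 0, 0, 100],
    [0, 0, 0, 0, 100],
    [0, 0, 0, 0, 100],
    [0, 0, 0, 0, 100],
    [0, 0, 0.02, 0, 100],
    [0, 0, 0.04, 0, 100],
    [0, 0, 0.06, 0, 100],
    [0, 0, 0.075, 0, 100],
  ],
)

```text
t: 4.3
tcp_pos: [0.5193, 0.2045, -0.0179]
tool_rot: [0.982, 0.191, -0.001, -0.0]
force: [0.4, 0.5, 0.4]
finger_gap: 1.0
```

```bash
python3 - <<'E'
from h import *
s,M=st(); snap('wrist','w3')
p,W=cloud('w3');T=(W-s['tcp_pos'])@M*1000
for v in range(260,330,8): print(v,[tuple(np.round(T[v,u]).astype(int).tolist()) if np.isfinite(T[v,u]).all() else None for u in (160,170,180,186,390,400)])
E
```

```text
t 4.3 tcp [519.3 204.5 -17.9] yaw 22.02 tilt [-1.6e-03 -3.0e-04 -1.0e+00] F [0.4 0.5 0.4] gap 1.0 q [ 0.17  0.8   1.75 -0.    0.59  1.36]
260 [(6, -61, -19), (6, -56, -18), (7, -51, -19), (6, -48, -18), (7, 50, -19), (7, 55, -19)]
268 [(2, -61, -19), (2, -57, -18), (10, -46, -34), (10, -44, -34), (10, 45, -33), (2, 55, -19)]
276 [(-2, -62, -19), (10, -48, -41), (10, -44, -41), (7, -43, -35), (11, 42, -42), (10, 47, -41)]
284 [(10, -50, -46), (10, -46, -47), (8, -43, -43), (4, -43, -36), (8, 42, -43), (10, 45, -47)]
292 [(10, -48, -53), (10, -44, -53), (4, -44, -43), (0, -43, -37), (6, 42, -45), (10, 42, -53)]
300 [(11, -45, -59), (9, -43, -55), (1, -44, -45), (-4, -44, -37), (2, 42, -46), (9, 42, -56)]
308 [(10, -44, -62), (5, -44, -55), (-2, -44, -46), (-6, -43, -39), (-1, 42, -47), (6, 42, -56)]
316 [(8, -43, -65), (2, -43, -56), (-5, -43, -47), (-10, -43, -40), (-4, 42, -48), (3, 42, -57)]
324 [(5, -44, -65), (-1, -43, -57), (-8, -44, -47), (-30, -52, -18), (-8, 42, -48), (1, 42, -59)]
```

View pics/w3.png

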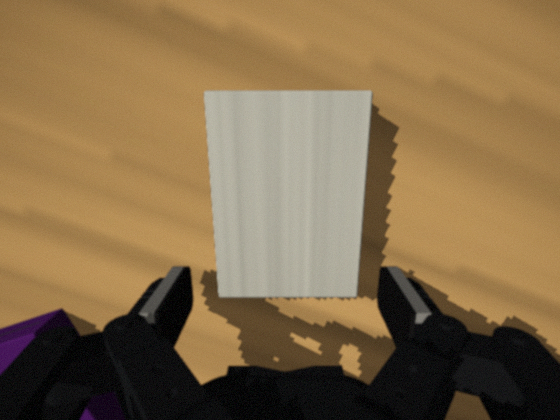

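Emit:
move_arm(
  deltas=[
    [0, 0, 0.005, 0, 85],
    [0, 0, 0.005, 0, 75],
    [0, 0, 0.005, 0, 65],
    [0, 0, 0.005, 0, 60],
    [0, 0, 0.005, 0, 60],
    [0, 0, 0.005, 0, 60],
    [0, 0, 0.005, 0, 60],
    [0, 0, 0.005, 0, 60],
  ],
  force=20,
)

```text
t: 5.02
tcp_pos: [0.5199, 0.2046, -0.0185]
tool_rot: [0.982, 0.191, -0.0, 0.0]
force: [0.5, -1.1, -2.4]
finger_gap: 0.698
```

```bash
python3 - <<'E'
from h import *
s,M=st(); snap('wrist','w4')
p,W=cloud('w4');T=(W-s['tcp_pos'])@M*1000
for v in range(256,310,6): print(v,[tuple(np.round(T[v,u]).astype(int).tolist()) if np.isfinite(T[v,u]).all() else None for u in (200,208,214,280,360,366,370)])
E
```

```text
t 5.02 tcp [519.9 204.6 -18.5] yaw 22.02 tilt [-1.e-04 -0.e+00 -1.e+00] F [ 0.5 -1.1 -2.4] gap 0.698 q [ 0.17  0.81  1.74 -0.    0.59  1.36]
256 [(9, -41, -18), (9, -37, -19), (19, -30, -39), (19, -3, -39), (9, 35, -19), (9, 38, -19), (9, 40, -19)]
262 [(6, -41, -19), (10, -35, -28), (16, -30, -39), (16, -3, -39), (10, 33, -28), (6, 38, -20), (6, 40, -20)]
268 [(2, -42, -18), (10, -34, -34), (13, -30, -39), (13, -3, -38), (10, 32, -34), (10, 34, -34), (2, 41, -19)]
274 [(10, -36, -39), (10, -33, -38), (10, -30, -39), (10, -3, -39), (11, 31, -40), (10, 33, -39), (11, 35, -40)]
280 [(10, -35, -44), (10, -32, -44), (7, -30, -39), (7, -3, -39), (10, 30, -44), (10, 32, -43), (11, 33, -46)]
286 [(10, -34, -48), (10, -31, -48), (4, -31, -38), (5, -3, -40), (10, 29, -48), (10, 31, -48), (10, 33, -47)]
292 [(11, -32, -53), (8, -30, -50), (2, -31, -40), (1, -3, -38), (7, 29, -47), (11, 29, -54), (10, 31, -53)]
298 [(10, -32, -57), (6, -30, -50), (0, -31, -41), (-1, -3, -39), (4, 29, -48), (11, 29, -57), (10, 30, -57)]
304 [(9, -31, -58), (4, -31, -51), (-3, -31, -41), (-17, -3, -20), (3, 29, -49), (8, 29, -57), (9, 30, -58)]
```

View pics/w4.png

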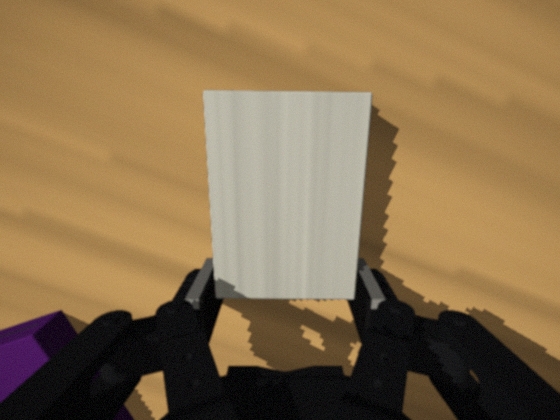

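Emit:
move_arm(
  deltas=[
    [0, 0, -0.01, 0, 60],
    [0.002, 0, -0.025, 0, 60],
    [0.005, 0, -0.04, 0, 60],
    [0.01, 0, -0.055, 0, 60],
    [0.015, 0, -0.07, 0, 60],
    [0.02, 0, -0.08, 0, 60],
    [0.025, 0, -0.09, 0, 60],
    [0.025, 0, -0.09, 0, 60],
  ],
)

```text
t: 5.73
tcp_pos: [0.5307, 0.2088, 0.0186]
tool_rot: [0.982, 0.191, 0.001, 0.0]
force: [0.3, -0.1, -3.0]
finger_gap: 0.7
```

```bash
cat >> h.py <<'E'
def tilt(tag):
    s,M=st(); snap('wrist',tag); p,W=cloud(tag); T=(W-s['tcp_pos'])@M*1000
    hsv=cv2.cvtColor(p,cv2.COLOR_RGB2HSV)
    m=(abs(T[...,1])<24)&(W[...,2]>.006)&(hsv[...,1]<60)&(hsv[...,2]>90)&(T[...,0]>-15)&(T[...,0]<110)
    P=T[m]; c=np.median(P,0); 
    u,sv,vt=np.linalg.svd(P[::5]-P[::5].mean(0),full_matrices=False); n=vt[2]
    print('npts',len(P),'normal(tool)',np.round(n,3),'resid',round(sv[2]/np.sqrt(len(P)/5),2),'x',P[:,0].min(),P[:,0].max(),'z',P[:,2].min(),P[:,2].max(), 'worldz',W[m][:,2].min(),W[m][:,2].max())
    print('theta deg',np.degrees(np.arctan2(abs(n[0]),abs(n[2]))),'sign',n[0]*n[2])
E
python3 -c "
from h import *
tilt('w5')"
```

```text
t 5.73 tcp [530.7 208.8  18.6] yaw 22.02 tilt [ 2.9e-03  6.0e-04 -1.0e+00] F [ 0.3 -0.1 -3. ] gap 0.7 q [0.18 0.75 1.71 0.   0.68 1.37]
npts 25683 normal(tool) [ 0.006 -0.    -1.   ] resid 0.6 x -2.03913718295555 82.0895270321076 z -41.47965142757276 -36.06689746392587 worldz 0.05493174136208845 0.060153817974675255
theta deg 0.3220955029298839 sign -0.005621508417110468
```

View pics/w5.png

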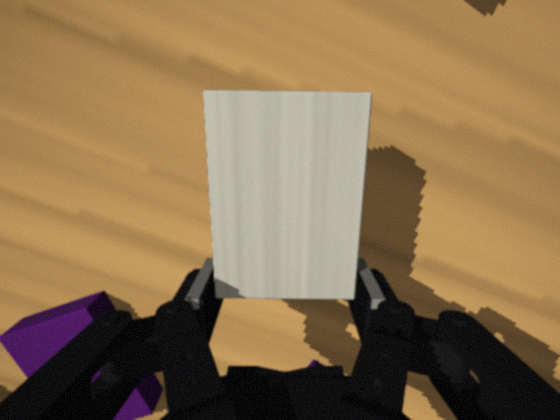

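The plate stays rigid in this grip, so the contact patch is too large for it to pivot. I'll put it down and re-grip with only the pad corners on the top edge, so that it swings under its own weight.

Emit:
move_arm(
  deltas=[
    [0, 0, 0.03, 0, 60],
    [0, 0, 0.06, 0, 60],
    [0, 0, 0.08, 0, 60],
    [0, 0, 0.091, 0, 60],
    [0, 0, 0.091, 0, 60],
    [0, 0, 0.091, 0, 85],
    [0, 0, 0.091, 0, 85],
    [0, 0, 0.091, 0, 85],
  ],
)

```text
t: 6.45
tcp_pos: [0.5294, 0.2084, -0.0194]
tool_rot: [0.982, 0.191, 0.0, -0.0]
force: [0.2, -0.0, 0.0]
finger_gap: 0.849
```

Emit:
move_arm(
  deltas=[
    [-0.005, 0, -0.01, 0, 85],
    [-0.0165, 0, -0.02, 0, 85],
    [-0.0165, 0, -0.02, 0, 85],
    [-0.0165, 0, -0.02, 0, 60],
    [-0.0165, 0, -0.02, 0, 60],
    [-0.0165, 0, -0.02, 0, 60],
    [-0.0165, 0, -0.02, 0, 60],
    [-0.0165, 0, -0.02, 0, 60],
  ],
  force=20,
)

```text
t: 7.12
tcp_pos: [0.523, 0.206, -0.0103]
tool_rot: [0.982, 0.191, -0.0, 0.0]
force: [-1.8, 0.0, 4.4]
finger_gap: 0.697
```

```bash
python3 - <<'E'
from h import *
tilt('w6')
E
```

```text
t 7.12 tcp [523.  206.  -10.3] yaw 22.03 tilt [-2.e-04 -1.e-04 -1.e+00] F [-1.8  0.   4.4] gap 0.697 q [ 0.18  0.79  1.74 -0.    0.61  1.36]
npts 23699 normal(tool) [ 0.002 -0.001  1.   ] resid 0.61 x 3.50604746812912 87.39635934322862 z -33.25401194764968 -28.551131784809346 worldz 0.01819696911116378 0.02290015801997508
theta deg 0.08807413245953909 sign 0.0015371799970090101
```

View pics/w6.png

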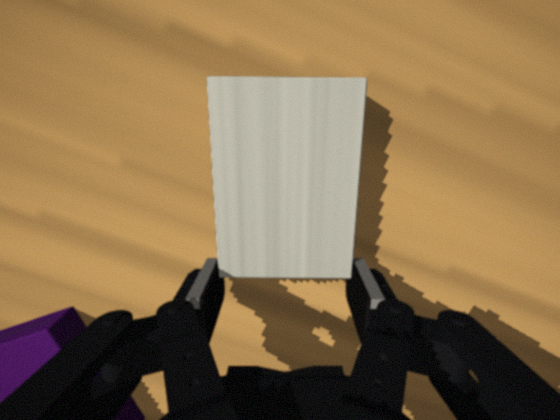

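Emit:
move_arm(
  deltas=[
    [0, 0, -0.09, 0, 60],
    [0, 0, -0.17, 0, 60],
    [0, 0, -0.2, 0, 60],
    [0, 0, -0.2, 0, 60],
    [0, 0, -0.2, 0, 60],
    [0, 0, -0.2, 0, 60],
    [0, 0, -0.2, 0, 60],
    [0, 0, -0.2, 0, 60],
  ],
)

```text
t: 7.83
tcp_pos: [0.522, 0.2057, 0.0676]
tool_rot: [0.982, 0.191, -0.002, -0.0]
force: [-0.3, 0.2, -3.3]
finger_gap: 0.694
```

```bash
python3 - <<'E'
from h import *
tilt('w7')
E
```

```text
t 7.83 tcp [522.  205.7  67.6] yaw 22.01 tilt [-3.2e-03 -6.0e-04 -1.0e+00] F [-0.3  0.2 -3.3] gap 0.694 q [ 0.18  0.66  1.71 -0.    0.77  1.36]
npts 16777 normal(tool) [-0.513 -0.002  0.858] resid 0.61 x 2.3133052208097267 76.49499446102153 z -31.360891025856734 14.113677544544542 worldz 0.05322707920188913 0.09890529408871995
theta deg 30.891979419035394 sign -0.4405828414212562
```

View pics/w7.png

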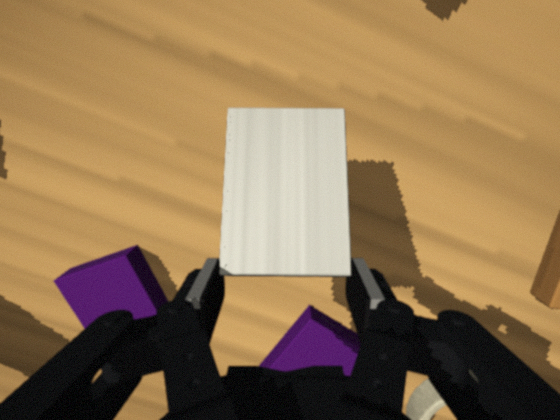

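Emit:
move_arm(
  deltas=[
    [0, 0, -0.1, 0, 60],
    [0, 0, -0.16, 0, 60],
    [0, 0, -0.19, 0, 60],
    [0, 0, -0.2, 0, 60],
    [0, 0, -0.18, 0, 60],
    [0, 0, -0.15, 0, 60],
    [0, 0, -0.12, 0, 60],
    [0, 0, -0.1, 0, 60],
  ],
)

```text
t: 8.55
tcp_pos: [0.5209, 0.2055, 0.106]
tool_rot: [0.982, 0.191, -0.003, -0.0]
force: [-0.9, -0.7, -3.1]
finger_gap: 0.691
```

```bash
python3 - <<'E'
from h import *
tilt('w8')
E
```

```text
t 8.55 tcp [520.9 205.5 106. ] yaw 22.01 tilt [-0.0053 -0.001  -1.    ] F [-0.9 -0.7 -3.1] gap 0.691 q [ 0.18  0.6   1.69 -0.    0.86  1.36]
npts 14371 normal(tool) [ 0.68   0.001 -0.734] resid 1.64 x -6.408981175037645 65.92425291135613 z -106.1728134105341 28.810792338134824 worldz 0.07686370098197123 0.21207138765714578
theta deg 42.806434327552914 sign -0.49853421258753905
```

Emit:
move_arm(
  deltas=[
    [0.06, 0, -0.08, 0, 60],
    [0.1, 0, -0.14, 0, 60],
    [0.12, 0, -0.17, 0, 60],
    [0.12, 0, -0.17, 0, 60],
    [0.1, 0, -0.14, 0, 60],
    [0.07, 0, -0.1, 0, 60],
    [0.03, 0, -0.05, 0, 60],
    [0, 0, 0, 0, 60],
  ],
)

```text
t: 9.27
tcp_pos: [0.5196, 0.2051, 0.1069]
tool_rot: [0.982, 0.191, -0.002, 0.0]
force: [0.1, -0.1, -3.5]
finger_gap: 0.688
```

Emit:
move_arm(
  deltas=[
    [0.06, 0, -0.08, 0, 60],
    [0.1, 0, -0.14, 0, 60],
    [0.12, 0, -0.17, 0, 60],
    [0.12, 0, -0.17, 0, 60],
    [0.1, 0, -0.14, 0, 60],
    [0.07, 0, -0.1, 0, 60],
    [0.03, 0, -0.05, 0, 60],
    [0, 0, 0, 0, 60],
  ],
)

```text
t: 9.93
tcp_pos: [0.5187, 0.2049, 0.1065]
tool_rot: [0.982, 0.191, -0.003, 0.0]
force: [-0.5, -0.6, -4.2]
finger_gap: 0.691
```

```bash
python3 - <<'E'
from h import *
tilt('w9')
E
```

```text
t 9.93 tcp [518.7 204.9 106.5] yaw 22.03 tilt [-0.0063 -0.0013 -1.    ] F [-0.5 -0.6 -4.2] gap 0.691 q [ 0.18  0.59  1.7  -0.    0.86  1.36]
npts 9856 normal(tool) [-0.946 -0.012  0.323] resid 4.35 x -14.973535813478547 22.48003945841059 z -27.454703411969792 54.60509020807208 worldz 0.051761407503347984 0.1339335246152952
theta deg 71.13434878589194 sign -0.30593270848488024
```

View pics/w9.png

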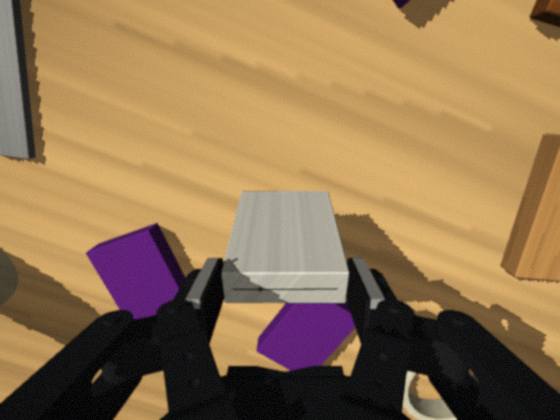

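```bash
cat >> h.py <<'E'
def face(tag,r0,r1,c0=245,c1=330):
    p,W=cloud(tag); s=manip.sense(); M=R.from_quat(s['tool_rot']).as_matrix(); T=(W-s['tcp_pos'])@M*1000
    P=T[r0:r1,c0:c1].reshape(-1,3); P=P[np.isfinite(P).all(1)]; v=np.linalg.svd(P-P.mean(0),full_matrices=False)
    n=v[2][2]; print('n',np.round(n,3),'res',v[1][2]/len(P)**.5,'first',np.round(T[r0,280],1),'last',np.round(T[r1,280],1),'worldz',np.round(W[r0,280],4),'theta',np.degrees(np.arctan2(abs(n[0]),abs(n[2]))))
E
python3 - <<'E'
from h import *
face('w9',194,264); face('w9',276,286)
E
```

```text
n [-0.972 -0.001  0.233] res 0.8027781276666063 first [28.  -2.9 45.9] last [ 11.   -2.1 -24.6] worldz [0.5367 0.2165 0.056 ] theta 76.51972326516993
n [-0.309  0.001 -0.951] res 0.42729628969088146 first [  7.4  -2.1 -29.6] last [  1.7  -2.1 -28.9] worldz [0.5193 0.2083 0.1319] theta 18.02700396225016
```

Emit:
move_arm(
  deltas=[
    [0.1, 0, -0.03, 0, 60],
    [0.17, 0, -0.05, 0, 60],
    [0.2, 0, -0.05, 0, 60],
    [0.2, 0, -0.04, 0, 60],
    [0.17, 0, 0, 0, 60],
    [0.13, 0, 0.03, 0, 60],
    [0.08, 0, 0.06, 0, 60],
    [0.04, 0, 0.08, 0, 60],
  ],
)

```text
t: 10.65
tcp_pos: [0.5326, 0.2107, 0.0744]
tool_rot: [0.982, 0.191, -0.004, 0.0]
force: [0.2, -0.4, -2.9]
finger_gap: 0.689
```

```bash
python3 - <<'E'
from h import *
tilt('w10')
E
```

```text
t 10.65 tcp [532.6 210.7  74.4] yaw 22.03 tilt [-0.0087 -0.0018 -1.    ] F [ 0.2 -0.4 -2.9] gap 0.689 q [ 0.18  0.66  1.67 -0.    0.82  1.37]
npts 9173 normal(tool) [-0.967 -0.006  0.253] resid 4.42 x -14.991970402906988 15.8866414022845 z -27.025711458049873 57.187295682893875 worldz 0.01711569736365945 0.10146131492828886
theta deg 75.32802149019783 sign -0.24501751915452888
```

View pics/w10.png

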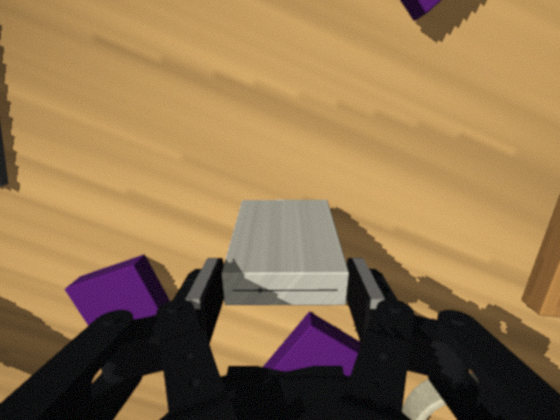

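```bash
python3 - <<'E'
from h import *
face('w10',204,264); face('w10',277,288)
E
```

```text
n [-0.988  0.001  0.154] res 0.5260206173270197 first [20.6 -3.  47.1] last [  9.3  -2.3 -19.6] worldz [0.5444 0.2198 0.0254] theta 81.12182270080106
n [-0.221  0.002 -0.975] res 0.4844071016827809 first [  6.6  -2.2 -27.5] last [ -0.5  -2.2 -25.3] worldz [0.533  0.214  0.1002] theta 12.76301129253262
```

Emit:
move_arm(
  deltas=[
    [0, 0, 0.015, 0, 60],
    [0, 0, 0.03, 0, 60],
    [0, 0, 0.04, 0, 60],
    [0.004, 0, 0.046, 0, 60],
    [0.01, 0, 0.049, 0, 60],
    [0.016, 0, 0.051, 0, 60],
    [0.02, 0, 0.052, 0, 60],
    [0.02, 0, 0.052, 0, 60],
  ],
)

```text
t: 11.37
tcp_pos: [0.5494, 0.2165, 0.0594]
tool_rot: [0.982, 0.191, 0.004, -0.0]
force: [-1.0, 1.2, 13.6]
finger_gap: 0.692
```

```bash
python3 - <<'E'
from h import *
tilt('w11')
E
```

```text
t 11.37 tcp [549.4 216.5  59.4] yaw 22.01 tilt [ 0.0078  0.0025 -1.    ] F [-1.   1.2 13.6] gap 0.692 q [0.19 0.7  1.65 0.   0.79 1.37]
npts 7952 normal(tool) [-0.99  -0.002  0.14 ] resid 4.63 x -14.98655430451288 4.482103264237464 z -27.417787208020375 53.39314790044788 worldz 0.0060039614827286925 0.08677538008049765
theta deg 81.94225258094433 sign -0.13878675660387088
```

View pics/w11.png

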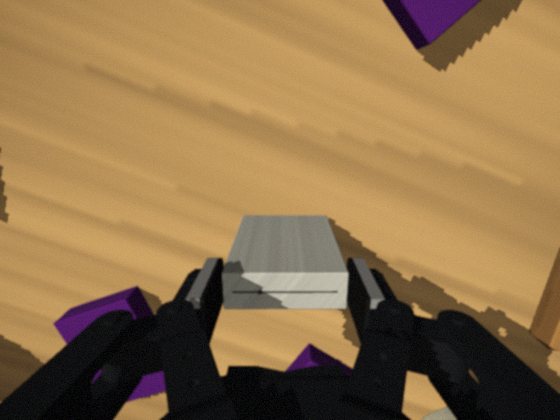

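```bash
python3 - <<'E'
from h import *
face('w11',220,264); face('w11',277,288)
E
```

```text
n [ 1.    -0.001 -0.008] res 0.328609119549149 first [ 3.8 -3.9 48. ] last [  4.4  -3.  -18.2] worldz [0.5516 0.2217 0.0114] theta 89.55235033858627
n [-0.076  0.002 -0.997] res 0.5253854962125705 first [  1.4  -2.9 -25.4] last [ -4.7  -3.  -25. ] worldz [0.5492 0.2196 0.0848] theta 4.331688483245904
```

The blank stands upright: its face is at 89.5° and its top at z≈85 mm. I'll ease off the press, release it, check that it stands by itself, and then take it properly by its upper end.

Emit:
move_arm(
  deltas=[
    [0, 0, -0.006, 0, 60],
    [0, 0, -0.012, 0, 60],
    [0, 0, -0.012, 0, 72],
    [0, 0, -0.012, 0, 76],
    [0, 0, -0.012, 0, 82],
    [0, 0, -0.012, 0, 90],
    [0, 0, -0.012, 0, 95],
    [0, 0, -0.012, 0, 95],
  ],
)

```text
t: 12.08
tcp_pos: [0.5454, 0.2149, 0.061]
tool_rot: [0.982, 0.191, -0.0, -0.0]
force: [1.0, 0.5, -0.6]
finger_gap: 0.945
```

```bash
python3 - <<'E'
from h import *
tilt('w12'); face('w12',225,262); face('w12',277,288)
p,W=cloud('w12');s=manip.sense(); M=R.from_quat(s['tool_rot']).as_matrix(); T=(W-s['tcp_pos'])@M*1000
m=(W[...,2]>.078)&(W[...,2]<.092)&(abs(T[...,0]+6)<16)&(abs(T[...,1])<36)
P=T[m]; print(cv2.minAreaRect(P[:,:2].astype(np.float32)), np.median(W[m][:,2]), cv2.minAreaRect((W[m][:,:2]*1000).astype(np.float32)))
E
```

```text
t 12.08 tcp [545.4 214.9  61. ] yaw 22.01 tilt [-2.e-04 -0.e+00 -1.e+00] F [ 1.   0.5 -0.6] gap 0.945 q [0.18 0.69 1.65 0.   0.8  1.37]
npts 8018 normal(tool) [-0.988 -0.005  0.157] resid 4.88 x -10.911234642011655 10.56131215107554 z -25.579608676248014 54.94951271033769 worldz 0.006019486364443327 0.0865487917010273
theta deg 80.95341002227455 sign -0.15527809549202382
n [-1.     0.002  0.015] res 0.26717616208744455 first [ 9.6 -3.6 21.8] last [  8.2  -2.9 -24. ] worldz [0.553  0.2218 0.0392] theta 89.13317494306753
n [-0.085  0.001 -0.996] res 0.5329745877491822 first [  0.   -3.  -23.4] last [ -5.4  -3.  -24.1] worldz [0.5443 0.2176 0.0844] theta 4.899772245256462
((-0.5190277099609375, -1.0760116577148438), (60.19637680053711, 20.850418090820312), 89.88081359863281) 0.08453822295030533 ((544.4921264648438, 215.67840576171875), (20.849695205688477, 60.19640350341797), 22.135204315185547)
```

View pics/w12.png

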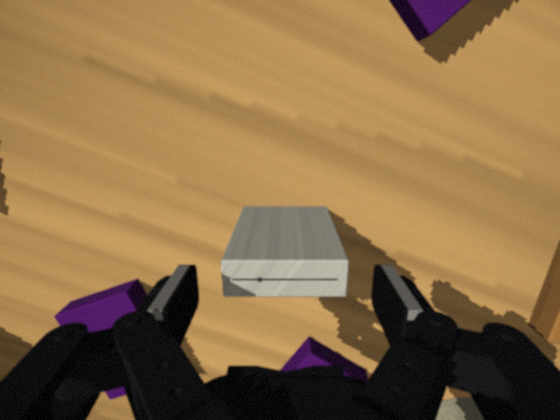

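Emit:
move_arm(
  deltas=[
    [-0.001, -0.003, 0.02, 0, 95],
    [-0.001, -0.003, 0.05, 0, 95],
    [-0.001, -0.003, 0.08, 0, 95],
    [-0.001, -0.003, 0.1, 0, 95],
    [-0.001, -0.003, 0.105, 0, 95],
    [-0.001, -0.003, 0.105, 0, 80],
    [-0.001, -0.003, 0.105, 0, 72],
    [-0.001, -0.003, 0.105, 0, 60],
  ],
  force=40,
)

```text
t: 12.8
tcp_pos: [0.5449, 0.2159, 0.0193]
tool_rot: [0.982, 0.191, 0.0, 0.0]
force: [0.8, -0.0, -2.4]
finger_gap: 0.697
```

Emit:
move_arm(
  deltas=[
    [0, 0, 0, 0, 60],
    [0, 0, 0, 0, 60],
    [0, 0, 0, 0, 60],
    [0, 0, 0, 0, 60],
    [0, 0, 0, 0, 60],
    [0, 0, 0, 0, 60],
    [0, 0, 0, 0, 60],
    [0, 0, 0, 0, 60],
  ],
  force=80,
)

```text
t: 13.47
tcp_pos: [0.5445, 0.2159, 0.0192]
tool_rot: [0.982, 0.191, -0.0, -0.0]
force: [1.2, -0.5, -1.5]
finger_gap: 0.684
```

```bash
python3 - <<'E'
from h import *
tilt('w13'); snap('top','t13')
p,W=cloud('t13'); z=W[...,2]
print('bench',np.nanmedian(z[100:140,100:140]))
for v in range(188,246,3):
    print(v,[ (round(W[v,u,0]*1000),round(W[v,u,1]*1000),round(z[v,u]*1000)) for u in (318,326,330,334,342)])
cv2.imwrite('pics/c13.png',cv2.resize(p[140:270,270:400,::-1],None,fx=4.6,fy=4.6,interpolation=cv2.INTER_CUBIC))
E
```

```text
t 13.47 tcp [544.5 215.9  19.2] yaw 22.02 tilt [-1.e-04  0.e+00 -1.e+00] F [ 1.2 -0.5 -1.5] gap 0.684 q [0.19 0.76 1.67 0.   0.72 1.37]
npts 14403 normal(tool) [-0.993 -0.02   0.113] resid 4.48 x -9.21599767912613 16.990560809603373 z -92.79938146513827 13.190528135752299 worldz 0.006004073619817474 0.11199410215627661
theta deg 83.51727313988614 sign -0.1121352420448067
bench 0.003315892043161961
188 [(633, -161, 82), (633, -187, 82), (630, -196, 108), (632, -213, 87), (643, -254, 1)]
191 [(623, -161, 80), (623, -187, 84), (620, -196, 111), (623, -212, 87), (634, -255, -4)]
194 [(613, -161, 79), (613, -187, 82), (610, -196, 107), (612, -212, 89), (623, -254, -2)]
197 [(603, -160, 85), (603, -187, 81), (600, -195, 118), (600, -209, 110), (610, -250, 21)]
200 [(591, -158, 106), (589, -181, 123), (590, -194, 122), (590, -207, 124), (590, -232, 121)]
203 [(581, -158, 105), (580, -181, 121), (580, -194, 121), (580, -207, 123), (580, -232, 126)]
206 [(572, -159, 100), (570, -181, 122), (571, -194, 122), (571, -207, 119), (571, -232, 124)]
209 [(565, -163, 59), (561, -181, 121), (561, -194
[... 436 characters left out ...]
, 125), (513, -193, 125), (514, -206, 125), (514, -232, 123)]
227 [(505, -162, 66), (504, -181, 122), (504, -194, 123), (504, -206, 126), (504, -232, 123)]
230 [(495, -162, 66), (494, -181, 125), (495, -194, 123), (495, -205, 129), (495, -230, 130)]
233 [(486, -164, 51), (485, -181, 122), (485, -194, 122), (485, -206, 124), (485, -232, 119)]
236 [(476, -167, 22), (476, -186, 87), (476, -199, 86), (476, -212, 84), (476, -238, 83)]
239 [(466, -167, 25), (466, -190, 56), (466, -200, 77), (466, -213, 80), (466, -248, 27)]
242 [(456, -167, 22), (456, -195, 20), (456, -200, 81), (456, -213, 78), (456, -253, 1)]
245 [(445, -170, -1), (445, -197, 3), (445, -212, -1), (445, -226, -4), (445, -253, 2)]
```

View pics/c13.png

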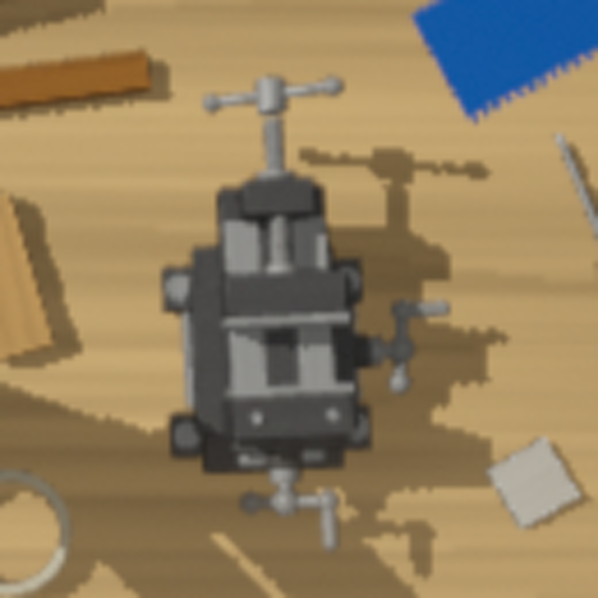

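View pics/w13.png

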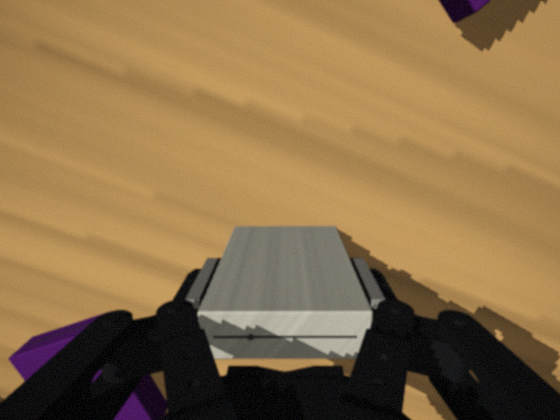

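Emit:
move_arm(
  deltas=[
    [0, 0, -0.02, 0, 60],
    [0, 0, -0.06, 0, 60],
    [0, 0, -0.13, 0, 60],
    [0, 0, -0.21, 0, 60],
    [0, 0, -0.3, 0, 60],
    [0, 0, -0.38, 0, 60],
    [0, 0, -0.43, 0, 60],
    [0, 0, -0.45, 0, 60],
  ],
)

```text
t: 14.23
tcp_pos: [0.5466, 0.2164, 0.2036]
tool_rot: [0.982, 0.191, 0.004, 0.0]
force: [0.5, 0.1, -3.0]
finger_gap: 0.69
```

Emit:
move_arm(
  deltas=[
    [-0.01, 0.02, 0, 0, 60],
    [-0.04, 0.06, 0, 0, 60],
    [-0.08, 0.13, 0, 0, 60],
    [-0.125, 0.2, 0, 0, 60],
    [-0.17, 0.275, 0, 0, 60],
    [-0.215, 0.35, 0, 0, 60],
    [-0.26, 0.42, 0, 0, 60],
    [-0.3, 0.48, 0, 0, 60],
  ],
)

```text
t: 14.9
tcp_pos: [0.5029, -0.0093, 0.197]
tool_rot: [0.982, 0.191, -0.002, -0.001]
force: [0.5, -0.4, -3.2]
finger_gap: 0.69
```

Emit:
move_arm(
  deltas=[
    [-0.045, 0.07, 0, 0.08, 60],
    [-0.09, 0.145, 0, 0.18, 60],
    [-0.135, 0.22, 0, 0.28, 60],
    [-0.18, 0.29, 0, 0.38, 60],
    [-0.22, 0.355, 0, 0.48, 60],
    [-0.25, 0.4, 0, 0.58, 60],
    [-0.265, 0.425, 0, 0.66, 60],
    [-0.272, 0.438, 0, 0.7, 60],
  ],
)

```text
t: 15.57
tcp_pos: [0.4685, -0.2115, 0.1975]
tool_rot: [1.0, 0.015, -0.001, -0.001]
force: [0.6, -0.2, -2.2]
finger_gap: 0.69
```

Emit:
move_arm(
  deltas=[
    [0, 0, 0, 0, 60],
    [0, 0, 0, 0, 60],
    [0, 0, 0, 0, 60],
    [0, 0, 0, 0, 60],
    [0, 0, 0, 0, 60],
    [0, 0, 0, 0, 60],
    [0, 0, 0, 0, 60],
    [0, 0, 0, 0, 60],
  ],
)

```text
t: 16.23
tcp_pos: [0.4702, -0.21, 0.1992]
tool_rot: [1.0, 0.017, 0.0, 0.0]
force: [0.1, -0.2, -3.4]
finger_gap: 0.694
```

```bash
python3 - <<'E'
from h import *
st(); snap('wrist','w14')
E
```

```text
t 16.23 tcp [ 470.2 -210.   199.2] yaw 2.0 tilt [ 2.e-04 -1.e-04 -1.e+00] F [ 0.1 -0.2 -3.4] gap 0.694 q [-0.64  0.4   1.73  0.    1.01  0.9 ]
```

View pics/w14.png

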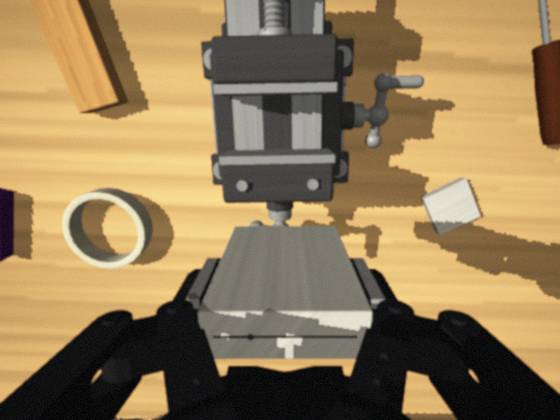

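```bash
cat > jaw.py <<'E'
from h import *
def jaws(tag,rows,rows2):
    p,W=cloud(tag); z=W[...,2]
    out=[]
    for nm,(a,b) in (('mov',rows),('fix',rows2)):
        m=np.zeros(z.shape,bool); m[a:b,195:370]=True; m&=(z>.112)&(z<.135)
        n,l,s,c=cv2.connectedComponentsWithStats(m.astype(np.uint8)); k=1+s[1:,4].argmax(); m=l==k
        P=W[m]*1000; r=cv2.minAreaRect(P[:,:2].astype(np.float32)); print(nm,len(P),'z',np.median(P[:,2]),r)
        # face edge per column, threshold
        E=[]
        for u in range(215,335):
            rr=np.where(m[:,u])[0]
            if len(rr)<5: continue
            e=rr.max() if nm=='mov' else rr.min()
            E.append(W[e,u]*1000)
        E=np.array(E); E=E[abs(E[:,0]-np.median(E[:,0]))<8]; c=np.polyfit(E[:,1],E[:,0],1); rs=E[:,0]-np.polyval(c,E[:,1]); g=abs(rs)<1.5;c=np.polyfit(E[g,1],E[g,0],1)
        ym=(P[:,1].max()+P[:,1].min())/2
        print('  face slope',c[0],'x at y=-208',np.polyval(c,-208),'y range',np.percentile(P[:,1],[.5,99.5]),'std',rs.std())
if __name__=='__main__':
    jaws('w14',(20,110),(140,205))
    p,W=cloud('w14')
    for u in (250,320): print(u,[(v,*np.round(W[v,u]*1000,1)) for v in range(76,170,4)])
E
python3 jaw.py
```

```text
mov 7557 z 125.59901528504975 ((579.8800659179688, -198.28567504882812), (47.2861328125, 84.2783203125), 2.981928586959839)
  face slope -0.05321063800262885 x at y=-208 556.8162564280499 y range [-240.04800057 -157.37969294] std 0.03133808974809468
fix 5482 z 125.51015426454876 ((495.78875732421875, -202.6880340576172), (36.37034606933594, 84.15068054199219), 2.8735711574554443)
  face slope -0.053027387119029365 x at y=-208 513.9862454401188 y range [-243.99187449 -161.26590788] std 0.09050344827799614
250 [(76, np.float64(566.4), np.float64(-182.7), np.float64(126.3)), (80, np.float64(564.0), np.float64(-182.7), np.float64(125.4)), (84, np.float64(561.5), np.float64(-182.6), np.float64(125.0)), (88, np.float64(558.9), np.float64(-182.7), np.float64(125.4)), (92, np.float64(556.3), np.float64(-182.8), np.float64(126.9)), (96, np.float64(555.2), np.float64(-178.5), np.float64(85.3)), (100, np.float64(552.1), np.float64(-178.7), np.float64(86.8)), (104, np.float64(549.0), np.float64(-178.7), np.float64(86.9)), (108, np.float64(545.9), np.float64(-178.6), np.float64(86.3)), (112, np.f
[... 1799 characters left out ...]
.float64(532.2), np.float64(-236.4), np.float64(85.9)), (132, np.float64(529.0), np.float64(-236.6), np.float64(86.2)), (136, np.float64(525.7), np.float64(-237.0), np.float64(85.3)), (140, np.float64(522.5), np.float64(-237.2), np.float64(85.2)), (144, np.float64(519.1), np.float64(-237.5), np.float64(84.9)), (148, np.float64(515.9), np.float64(-237.6), np.float64(85.9)), (152, np.float64(515.5), np.float64(-235.1), np.float64(109.3)), (156, np.float64(514.5), np.float64(-233.5), np.float64(124.8)), (160, np.float64(511.7), np.float64(-233.6), np.float64(125.9)), (164, np.float64(508.5), np.float64(-234.0), np.float64(124.1)), (168, np.float64(505.9), np.float64(-234.0), np.float64(126.2))]
```

```bash
cat > plate.py <<'E'
from h import *
def plate(tag,r0=240,r1=300):
    s,M=st(); p,W=cloud(tag); T=(W-s['tcp_pos'])@M*1000
    m=(T[...,2]<-58)&(T[...,2]>-74)&(abs(T[...,0])<16)&(abs(T[...,1])<31)
    m[:312]=False; m[356:]=False
    P=T[m]; print('top face T z',np.median(P[:,2]),np.percentile(P,[1,99],axis=0)[:,:2].round(1).tolist(), cv2.minAreaRect(P[:,:2].astype(np.float32)))
    Q=T[r0:r1,252:320].reshape(-1,3); v=np.linalg.svd(Q-Q.mean(0),full_matrices=False); n=v[2][2]; n*=np.sign(n[0])
    print('front normal tool',n.round(4),'yaw err deg',np.degrees(np.arctan2(n[1],n[0])).round(2),'lean deg',np.degrees(n[2]).round(2),'x at mid',Q.mean(0).round(1))
    # bottom row of front face
    for u in (255,285,315):
        col=T[200:300,u]; k=np.where(abs(col[:,0]-11)<5)[0]; print(u,200+k.min(),col[k.min()].round(1), 'worldz',(W[200+k.min(),u,2]*1000).round(1))
if __name__=='__main__': plate('w14')
E
python3 plate.py
```

```text
t 16.28 tcp [ 470.2 -210.1  199.2] yaw 1.98 tilt [ 2.e-04 -1.e-04 -1.e+00] F [ 0.4 -0.1 -3.3] gap 0.696 q [-0.64  0.4   1.73  0.    1.01  0.9 ]
top face T z -65.43305057225854 [[-7.7, -29.8], [11.3, 29.5]] ((1.5977134704589844, 0.08341598510742188), (61.944305419921875, 20.717954635620117), 89.42950439453125)Traceback (most recent call last):
  File "plate.py", line 12, in <module>
    if __name__=='__main__': plate('w14')
                             ~~~~~^^^^^^^
  File "plate.py", line 7, in plate
    Q=T[r0:r1,252:320].reshape(-1,3); v=np.linalg.svd(Q-Q.mean(0),full_matrices=False); n=v[2][2]; n*=np.sign(n[0])
                                        ~~~~~~~~~~~~~^^^^^^^^^^^^^^^^^^^^^^^^^^^^^^^^^
    u, s, vh = gufunc(a, signature=signature)
               ~~~~~~^^^^^^^^^^^^^^^^^^^^^^^^
    raise LinAlgError("SVD did not converge")
numpy.linalg.LinAlgError: SVD did not converge
```

```bash
sed -i 's/^    Q=\(.*\)reshape(-1,3);/    Q=\1reshape(-1,3); Q=Q[np.isfinite(Q).all(1)];/' plate.py; python3 plate.py
```

```text
t 16.28 tcp [ 470.2 -210.1  199.2] yaw 1.98 tilt [ 2.e-04 -1.e-04 -1.e+00] F [ 0.4 -0.1 -3.3] gap 0.696 q [-0.64  0.4   1.73  0.    1.01  0.9 ]
top face T z -65.43305057225854 [[-7.7, -29.8], [11.3, 29.5]] ((1.5977134704589844, 0.08341598510742188), (61.944305419921875, 20.717954635620117), 89.42950439453125)
front normal tool [ 1.     -0.0039 -0.0013] yaw err deg -0.22 lean deg -0.07 x at mid [ 10.3  -0.3 -33.8]
255 200 [ 10.4 -23.1  73.6] worldz 125.6
285 200 [10.4 -0.4 73.5] worldz 125.7
315 200 [10.4 22.2 73.9] worldz 125.3
```

Emit:
move_arm(
  deltas=[
    [0.01, 0, 0, 0, 60],
    [0.035, -0.004, 0, -0.01, 60],
    [0.07, -0.008, 0, -0.02, 60],
    [0.105, -0.012, 0, -0.03, 60],
    [0.135, -0.015, 0, -0.03, 60],
    [0.155, -0.018, 0, -0.03, 60],
    [0.162, -0.018, 0, -0.03, 60],
    [0.162, -0.018, 0, -0.03, 60],
  ],
)

```text
t: 16.95
tcp_pos: [0.5355, -0.2008, 0.1989]
tool_rot: [1.0, 0.025, 0.0, 0.0]
force: [0.4, 0.2, -3.4]
finger_gap: 0.697
```

Emit:
move_arm(
  deltas=[
    [0, 0, 0, 0, 60],
    [0, 0, 0.005, 0, 60],
    [0, 0, 0.015, 0, 60],
    [0, 0, 0.03, 0, 60],
    [0, 0, 0.04, 0, 60],
    [0, 0, 0.05, 0, 60],
    [0, 0, 0.05, 0, 60],
    [0, 0, 0.05, 0, 60],
  ],
)

```text
t: 17.62
tcp_pos: [0.5343, -0.2008, 0.1786]
tool_rot: [1.0, 0.025, -0.0, -0.0]
force: [0.4, -0.1, -2.4]
finger_gap: 0.695
```

```bash
python3 - <<'E'
from h import *
from plate import plate
snap('wrist','w15'); snap('side','s15'); snap('top','t15'); plate('w15')
im=cv2.imread('pics/s15.png'); cv2.imwrite('pics/c15.png',cv2.resize(im[190:310,230:390],None,fx=4.8,fy=4.8,interpolation=cv2.INTER_CUBIC))
E
```

```text
t 17.77 tcp [ 534.8 -201.   179.3] yaw 2.83 tilt [ 5.e-04 -3.e-04 -1.e+00] F [-0.1  0.2 -3. ] gap 0.693 q [-0.56  0.5   1.61 -0.    1.03  0.97]
top face T z -64.71134612543625 [[-8.1, -29.9], [10.9, 29.7]] ((1.232813835144043, -0.014034271240234375), (20.721548080444336, 61.958648681640625), 0.22958898544311523)
front normal tool [ 1.0e+00 -3.4e-03  1.0e-04] yaw err deg -0.2 lean deg 0.0 x at mid [  9.8  -0.4 -33.1]
255 227 [ 10.  -18.   16.1] worldz 163.2
285 227 [ 9.7 -0.6 16.9] worldz 162.4
315 226 [10.  16.9 17.9] worldz 161.4
```

View pics/w15.png

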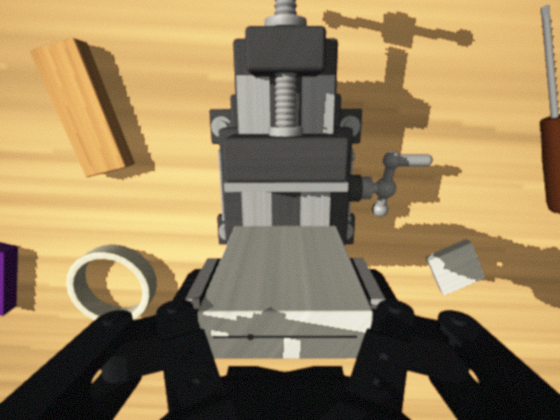

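View pics/c15.png

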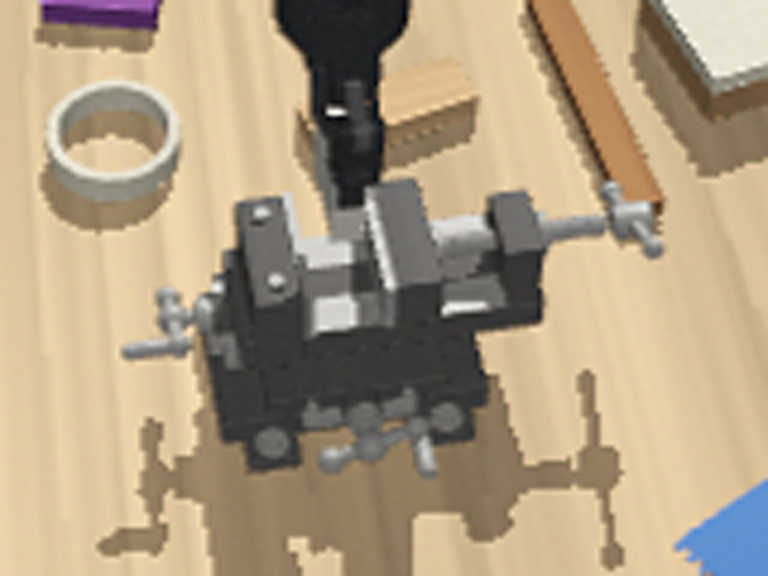

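```bash
python3 - <<'E'
from h import *
p,W=cloud('w15'); s,M=st(); T=(W-s['tcp_pos'])@M*1000
z=W[...,2]; m=np.zeros(z.shape,bool); m[120:200,195:370]=True; m&=(z>.112)&(z<.135)
P=W[m]*1000; print(len(P),np.median(P[:,2]),cv2.minAreaRect(P[:,:2].astype(np.float32)))
E=[]
for u in range(235,340,4):
    rr=np.where(m[:,u])[0]; E.append(T[rr.max(),u])
E=np.array(E); print('moving face in tool: slope',np.polyfit(E[:,1],E[:,0],1),E[:,1].min(),E[:,1].max())
Q=T[m]; e=Q[abs(Q[:,0]-np.median(E[:,0])-5)<4]; print('y range of moving jaw near face, tool',np.percentile(e[:,1],[.3,99.7]))
b=T[205:222,235:335]; print('bed z',np.median(W[205:222,240:330,2]))
E
```

```text
t 17.77 tcp [ 534.8 -201.   179.3] yaw 2.83 tilt [ 5.e-04 -3.e-04 -1.e+00] F [-0.1  0.2 -3. ] gap 0.693 q [-0.56  0.5   1.61 -0.    1.03  0.97]
7161 125.4905147818741 ((579.73291015625, -198.40518188476562), (46.56756591796875, 84.1958999633789), 2.972146511077881)
moving face in tool: slope [6.28914435e-04 2.21056390e+01] -34.708063698446026 36.0557001802993
y range of moving jaw near face, tool [-42.02131666  41.3714628 ]
bed z nan
```

Emit:
move_arm(
  deltas=[
    [0.002, 0, 0.01, 0, 60],
    [0.002, 0, 0.03, 0, 60],
    [0.002, 0, 0.05, 0, 60],
    [0.002, 0, 0.075, 0, 60],
    [0.002, 0, 0.1, 0, 60],
    [0.002, 0, 0.12, 0, 60],
    [0.002, 0, 0.13, 0, 60],
    [0.002, 0, 0.135, 0, 60],
  ],
)

```text
t: 18.43
tcp_pos: [0.5348, -0.2005, 0.1237]
tool_rot: [1.0, 0.025, -0.001, -0.001]
force: [-0.7, 0.1, -2.6]
finger_gap: 0.693
```

Emit:
move_arm(
  deltas=[
    [0, 0, 0.004, 0, 60],
    [0, 0, 0.008, 0, 60],
    [0, 0, 0.012, 0, 60],
    [0, 0, 0.014, 0, 60],
    [0, 0, 0.014, 0, 60],
    [0, 0, 0.014, 0, 60],
    [0, 0, 0.014, 0, 60],
    [0, 0, 0.014, 0, 60],
  ],
)

```text
t: 19.1
tcp_pos: [0.5356, -0.2009, 0.1197]
tool_rot: [1.0, 0.025, 0.0, 0.0]
force: [-0.2, -0.1, -3.2]
finger_gap: 0.69
```

```bash
python3 - <<'E'
from h import *
from plate import plate
snap('wrist','w16'); snap('side','s16'); snap('top','t16'); plate('w16',250,300)
p,W=cloud('w16'); s,M=st(); T=(W-s['tcp_pos'])@M*1000
for u in (250,285,320): print(u,[(v,*T[v,u].round(1).tolist()) for v in range(190,246,4)])
im=cv2.imread('pics/s16.png'); cv2.imwrite('pics/c16.png',cv2.resize(im[190:310,230:390],None,fx=4.8,fy=4.8,interpolation=cv2.INTER_CUBIC))
E
```

```text
t 19.25 tcp [ 535.5 -200.9  119.6] yaw 2.83 tilt [ 2.e-04 -1.e-04 -1.e+00] F [-0.2  0.6 -2.5] gap 0.695 q [-0.55  0.59  1.66  0.    0.9   0.97]
top face T z -65.4838842720287 [[-7.7, -29.7], [11.2, 29.5]] ((1.618673324584961, 0.0347137451171875), (61.977413177490234, 20.456741333007812), 89.83452606201172)
front normal tool [ 1.0e+00 -3.9e-03 -7.0e-04] yaw err deg -0.23 lean deg -0.04 x at mid [ 10.3  -0.2 -38.8]
255 223 [  6.6 -19.4  33. ] worldz 86.6
285 223 [ 6.4 -0.3 33.7] worldz 85.9
315 223 [ 6.5 18.8 33.3] worldz 86.3
t 19.25 tcp [ 535.5 -200.9  119.6] yaw 2.83 tilt [ 2.e-04 -1.e-04 -1.e+00] F [-0.2  0.6 -2.5] gap 0.695 q [-0.55  0.59  1.66  0.    0.9   0.97]
250 [(190, 37.9, -17.5, -6.1), (194, 35.9, -17.6, -6.2), (198, 34.1, -17.5, -7.0), (202, 31.8, -17.7, -6.3), (206, 29.9, -17.7, -6.8), (210, 26.6, -18.2, -2.8), (214, 25.5, -17.9, -6.1), (218, 23.1, -18.1, -5.1), (222, 21.5, -18.0, -6.7), (226, 4.0, -22.8, 34.6), (230, 10.3, -20.2, 11.2), (234, 10.2, -19.6, 5.3), (238, 10.5, -18.9, -1.1), (242, 10.8, -18.3, -7.2)]
285 [(190, 37.8, -0.4, -5.8), (194, 35.9, -0.4, -5.9), (198, 34.0, -0.4, -6.5), (202, 32.1, -0.4, -7.0), (206, 29.6, -0.3, -5.7), (210, 26.9, -0.3, -3.9), (214, 25.2, -0.3, -5.2), (218, 23.5, -0.3, -6.2), (222, 21.2, -0.3, -5.9), (226, 4.4, -0.3, 33.7), (230, 10.4, -0.3, 10.8), (234, 10.3, -0.3, 5.0), (238, 10.1, -0.3, -0.3), (242, 10.2, -0.3, -5.8)]
320 [(190, 37.9, 16.8, -5.9), (194, 36.0, 16.8, -6.6), (198, 34.2, 16.8, -7.2), (202, 32.0, 16.9, -6.6), (206, 29.7, 17.1, -6.0), (210, 27.0, 17.4, -4.0), (214, 25.5, 17.2, -5.8), (218, 23.1, 17.4, -5.1), (222, 21.7, 17.2, -7.1), (226, 10.8, 20.1, 16.3), (230, 10.2, 19.6, 11.4), (234, 10.3, 18.9, 5.0), (238, 10.2, 18.3, -0.5), (242, 10.0, 17.8, -5.3)]
```

View pics/w16.png

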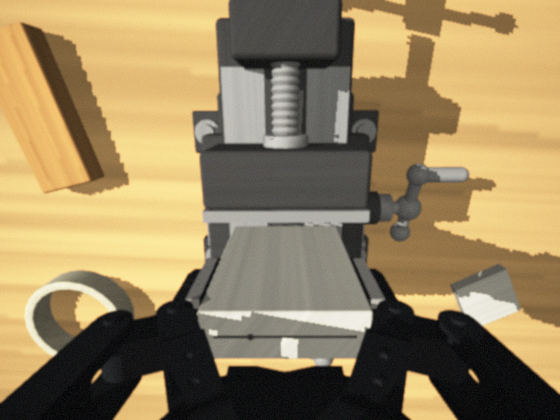

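View pics/c16.png

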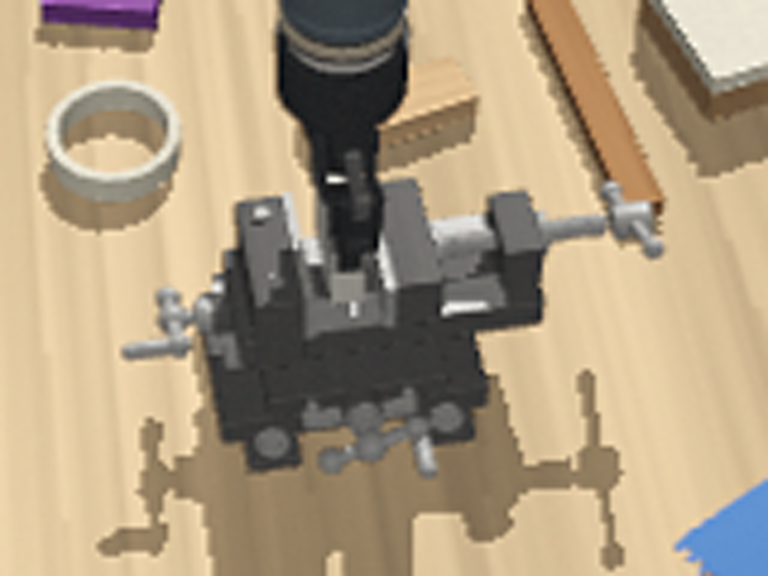

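View pics/t16.png

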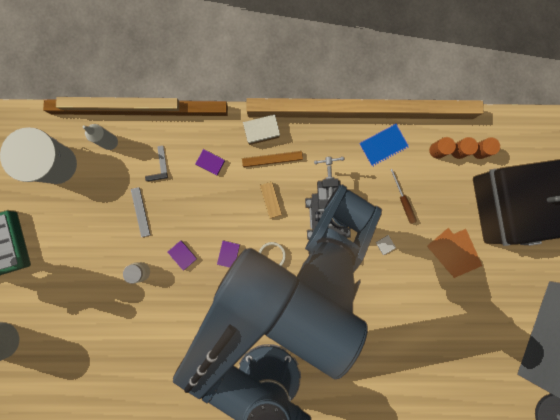

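The side crop (blank at about (345,290)) and the wrist view show the blank upright between the jaws, clear of both. Its front gap is 11 mm out of about 22 mm total, its lower edge is about 15 mm above the bed, and there is no contact force. Handing in.

```bash
python3 -c "
from station import manip
print(manip.sign_off())"
```

```text
the job is handed in; nothing more can be done
None
```

The blank is held upright in the open vice jaws, gripped at 80 N across its 60 mm width by the upper end. I handed in at about 19 s of the 72 s allowed, still holding it there.

**Standing it up:** The first grip held the plate rigid, so I put it down and re-gripped with only the pad corners on its top edge. It then swung down with quick upward and sideways jerks. I set it on its short edge (about 89° measured), let go to check that it stood by itself, and took it by the upper end.

**Last checks in the vice:**

| Check | Result |
|---|---|
| Lean | Under 0.1° |
| Square to the jaws | Within about 0.3° |
| Gap to the moving jaw | About 11 mm, of about 22 mm total clearance |
| Off centre along the jaws | Less than 1 mm |
| Lower edge above the bed | About 15 mm |
| Wrist force | About 3 N (the blank's weight), so no sign of contact |
| Other things on the bench | Same places by eye in the before and after top pictures; those under the arm not visible |

**What disagreed:**
- **Fingertips:** The cameras put the tips about 22 to 34 mm behind the reported TCP, not 11 mm ahead of it. My first closing missed above the blank because of this, and I used the camera values after that.
- **Opening:** Jaw-edge readings put the opening between 42.3 and 42.8 mm. The gap on the fixed-jaw side is worked out from these, because the wrist camera could not see it.

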